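# Clamp a glued foam cushion in the packing bench's one-hand bar clamp

## Robot

A 6-joint arm with a two-finger parallel gripper is mounted at the origin on the work surface. World frame = base frame: x ahead of the robot, y to its left, z up, the work surface at z = 0. Lengths are in m, angles in rad, forces in N, time in s.
With the tool pointing down it reaches from about 0.275 to 0.975 m from the base axis. Payload 8.4 kg.
Tool frame: the origin (TCP) lies at the very end of the fingers, on their centre line; the grasp point (between the pads) lies 19 mm behind it; x points along the fingers, y is the direction in which the jaws open and shut, and the axes are right-handed (so a half turn about x gives the same grasp; the last joint's range is limited). The gripper opens to 92 mm and grips with 3 to 60 N. Pads are 20 mm wide; open, the fingers measure 128 mm over their backs; the gripper's body (75 mm by 189 mm) begins 69 mm behind the grasp point.
Start: joints at [1.266, 0.353, 1.633, -0, 1.155, -0.002], TCP at [0.186, 0.597, 0.215] pointing down, gripper open.
Joint ranges: [-2.63, 2.63], [-0.92, 2.1], [0.06, 2.66], [-1.3, 4.44], [0, 2.69], [-3.02, 3.02]. Speed limits (rad/s): [2.22, 2.22, 2.79, 3.14, 3.14, 3.14].

## Interface

Orientations are given as a unit quaternion [x, y, z, w].
In Python, from bench import robot, kin, cams, finder gives the robot as it stands. Calls block until the motion is done:
- robot.goto(position, orientation): joint-space move of the TCP to a pose.
- robot.servo_line(position, attitude=None, velocity=0.15): straight line of the TCP; attitude=None keeps the orientation; velocity is the mean speed in m/s.
- robot.goto_joints(angles): joint-space move.
- robot.grip(opening, f_grip=None): opening from 0.0 (shut) to 1.0 (fully open); f_grip is the grip in N (None keeps the last); returns when the fingers have stopped.
- robot.sleep(seconds).
- kin.ik(position, orientation): joint angles nearest the present ones, or None.
- cams.camera(name): name is "scene" or "top"; returns a dict with "color" (420x560x3 uint8, red, green, blue), "z_map" (420x560 float32, m along the optical axis (not along the pixel's ray), 0 where there is no reading), "K" (3x3 intrinsics, pixels), "D" ([k1, k2, p1, p2, k3] as OpenCV has them; the pictures are not rectified), "R" (3x3) and "t" (3): a world point X has camera coordinates R X + t. Camera axes: x right, y down, z forward; pixel columns grow to the right and rows downward; lengths in m; the calibration is good to about 2 mm. A picture is of the moment at which its call begins.
A pose or a line that the arm cannot do raises robot.MotionError and nothing moves.
- robot.hand_in(): hands the job in, once; it reports no verdict.
Trained networks look in a picture, given as the dict that the camera call returned (one of the last four; its "shot" number tells which), for a name from the list of things; names that differ only in an ending like _2 or _b are one class to them, and where a whole thing is asked for, a point or a joint stands for the part that bears it (a point fixed in the world has none). Each returns a list of dicts, best first, with "score" (0 to 1); they miss things now and then, are a little off and sometimes report something else, mostly with a low value. They report only what shows in the picture. A call takes as long as a camera call. They do not tell look-alikes from the thing itself.
- finder.find_in(query, picture): "extent" ([centre column, centre row, width, height] as shares, 0 to 1, of the picture: columns of its width, rows of its height, round what is visible of it).
- finder.mark_of(query, picture): "centre" ([column, row] as shares, 0 to 1, of the picture: columns of its width, rows of its height: a listed point, or the origin of a listed thing).
Readings, each from a call of its own:
- robot.read_time_s(): time.
- robot.read_q(): joint angles.
- robot.read_qvel(): joint speeds.
- robot.read_joint_efforts(): joint torques, N m.
- robot.read_ee_pos(): TCP position.
- robot.read_tool_rot(): TCP orientation.
- robot.read_contact_force(): force on the tool from outside, world axes, zero at the start.
- robot.read_torque(): the same for the moment, N m.
- robot.read_grip_width(): opening from 0.0 (shut) to 1.0 (fully open).
Only numpy, scipy, OpenCV 4.12 (cv2) and the standard library are available. Lean on these libraries where they do the work, as an engineer would, in place of code of your own. Each camera call takes 0.05 s, during which the arm holds its last target.

## Task

At the packing bench, stand the foam cushion with the freshly glued plywood back on the bar clamp's wooden base, between the two jaws and turned so that the jaws press the plywood and the foam together, and let go of it. Then pump the red trigger against the handle in full strokes, letting it spring out between them, until the sprung pad bears firmly on the cushion: pushed back into its jaw by about 4 mm and never by more than 11 mm, which would crush the foam. Finish while still holding the trigger squeezed so that the pressure stays on, with the other things on the bench left where they are.

Things in the scene. Friction and masses are not known exactly. Their poses are not given: they have to be found in the camera images.
- cushion: The work: a block 44 (x) by 50 (y) by 60 (z) mm, 60 g: white foam 41 mm thick with a brown plywood back 9 mm thick on its -y side. Origin: centre of the underside; z up; the glue joint is square to y. It goes into the clamp with its y axis along the clamp's y axis, either way round.
- clamp: Grey one-hand bar clamp lying on its side on a plywood board (top 12 mm over the bench, x -34..86, y -95..118) fixed to the bench. Origin on the bench top, 32 mm below the bar's centre line; z up; y along the bar from fixed to moving jaw; x from handle to jaw tips. Housing x -26..40, y -80..-16, top 49. Handle, over bare bench: x -26..-119, y -72..-52, z 20..44 mm.
- seat (a point): Point on top of the base board (12 mm above the bench) where the centre of the cushion's underside belongs: x 52, y 28 mm in the clamp's frame, which leaves 3 mm to the fixed jaw. A few mm either way do not matter: the jaws push the cushion square. Same axes as the clamp.
- squeeze_spot (a point): Fixed point midway between the handle's back and the trigger's front when the trigger is home, 32 mm above the bench, at x -72, y -55.5 mm in the clamp's frame (same axes). Fingers closing along the clamp's y axis and centred here must stand over 70 mm apart to leave the trigger free (sprung right out), and are 33 mm apart with the trigger home against the handle.
- trigger_face (a point): Point on the outer (+y) face of the red trigger where the finger pushes, 32 mm above the bench; moves with the trigger. It is 51 mm from the handle's back face with the trigger out, 33 mm with the trigger home. The trigger runs beside the handle on its +y side, 12 mm thick, 22 high, 86 long.
- trigger: The red trigger as a solid (for contact). Its origin is the pivot, inside the housing at x 28, y -36 mm in the clamp's frame, 32 mm above the bench.
- squeeze (a joint): Trigger angle, rad: 0 sprung right out, 0.18 pulled home. At the squeeze spot it takes 3 N to start it and 6 N at the end, plus 0.4 N for every newton on the pad; it springs out again when let go.
- jaw_travel (a joint): Travel of bar and moving jaw towards the fixed jaw, m: 0 = widest (74.5 mm from fixed face to pad), at most 0.040; starts at 0 to 0.014. Each full trigger stroke (0 to 0.18 rad and back) pulls it in by one ratchet tooth, 5 mm (the first stroke by 1 to 8 mm); a part stroke may slip back. The ratchet holds it when the trigger is let out, but backs off by a mm or more under load.
- pad_face (a point): Centre of the face of the square black rubber pad, 32 by 32 mm, on the moving jaw, that meets the cushion; x 52 mm in the clamp's frame, 32 mm above the bench; it looks along the clamp's -y.
- pad: The sprung pad as a solid (for contact); origin at the centre of its face. Its stem slides into the moving jaw against a coil spring.
- pad_push (a joint): How far the pad is pushed back into the moving jaw, m: 0 free, at most 0.014. The spring gives 3.5 N for every mm, so 0.004 is 14 N on the cushion; above 40 N (0.011) the foam crushes.
- fixed_face (a point): Centre of the face of the fixed jaw, on the clamp's housing (same axes as the clamp). Black rubber face in the plane y = 0, x 36..72, z 14..50 mm; its arm reaches x 0..82. The steel bar beside the seat: x -10..10, top 36 mm above the bench, so fingers beside a seated cushion must stay above that. The moving jaw's arm: x -16..72, z 17..47.
- spare_foam: Bystander: a bare white foam block, 44 by 41 by 60 mm, without plywood: not the one to clamp. Origin: centre of its underside.
- label_roll: Bystander: roll of yellow labels lying flat, 110 mm across, 52 high. Origin: centre of its underside.
- tape_roll: Bystander: brown roll of packing tape lying flat, 104 mm across, 48 high. Origin: centre of its underside.
- bottle: Bystander: white plastic bottle standing, 84 mm across, 200 high. Origin: centre of its underside.
- small_carton: Bystander: small closed carton, 100 by 140 by 55 mm high. Origin: centre of its underside.
- ply_plates: Bystander: stack of four plywood backing plates, 60 by 44 by 36 mm high. Origin: centre of its underside.
- fittings_tray: Bystander: grey tray of blue fittings, 130 by 180 by 45 mm high. Origin: centre of its underside.
Mind the look-alikes: they are no part of the job. Leave any black or turquoise look-alike of the cushion alone.

How it is judged:
On the way, in this order (a step that is already met when the one before it is completed fails the run):
1. the cushion stands on the base board between the jaws, upright, turned with its layers to the jaws, and is let go (x of cushion in the frame of clamp between 0.037 and 0.067 m and y of cushion in the frame of clamp between 0.018 and 0.052 m and z of cushion in the frame of clamp between 0.008 and 0.018 m and angle between cushion's own z axis and vertical below 0.15 rad and angle between the y axis of cushion and the y axis of clamp, either way round below 0.3 rad and contact force between cushion and the fingers below 0.1 N and linear speed of cushion below 0.02 m/s), for 0.2 s.
2. the trigger is pulled well in (value of joint squeeze above 0.13 rad), for 0.05 s.
3. the trigger is let out again (value of joint squeeze below 0.04 rad), for 0.05 s.
4. the pad bears on the cushion while the trigger is squeezed (contact force between pad and cushion above 7 N and contact force between trigger and the fingers above 2 N and value of joint squeeze above 0.05 rad), for 0.2 s.
At the end, for the whole second after the job is handed in: The cushion stands upright (0.15 rad) on the base board, within 15 mm of the pad's centre line, layers square to the bar (0.3 rad), pressed by the pad with 7 to 40 N flat to the fixed jaw (3 mm), while the fingers keep the trigger squeezed (over 0.05 rad and 2 N) (all of step 4 and x of cushion in the frame of clamp between 0.037 and 0.067 m and y of cushion in the frame of clamp between 0.018 and 0.052 m and z of cushion in the frame of clamp between 0.008 and 0.018 m and angle between cushion's own z axis and vertical below 0.15 rad and angle between the y axis of cushion and the y axis of clamp, either way round below 0.3 rad and contact force between pad and cushion below 40 N and y of cushion in the frame of clamp between 0.022 and 0.028 m and value of joint pad_push below 0.0115 m); the arm keeps its last pose, push and grip.
It fails at once if the foam is crushed: more than 40 N from the pad (contact force between pad and cushion above 40 N).
It fails at once if another thing on the bench is shifted by more than 30 mm or tipped over (distance of any of spare_foam, label_roll, tape_roll, bottle, small_carton, ply_plates, fittings_tray from where it was at the start of the episode above 0.03 m or angle between any of spare_foam, label_roll, tape_roll, bottle, small_carton, ply_plates, fittings_tray's own z axis and vertical above 0.5 rad).
It also fails if it takes over 61 s, if anything falls off the work surface, if the arm or the gripper's body presses on something with over 40 N, if the wrist force passes 120 N, or if a joint passes its speed limit or range.

## Working session

There is one attempt and no reset: what is moved stays moved. The work goes in short steps, each a Python script; the robot and the scene stay as the last script left them, time stands still between calls to the robot, and variables do not carry over. Pictures are saved under pics/ and viewed, and the job is handed in when it is done.

```bash
ls; mkdir -p pics
python3 - <<'E'
from bench import robot,kin,cams,finder
import cv2,pickle
for n in ("scene","top"):
    p=cams.camera(n); cv2.imwrite(f"pics/{n}0.png",p["color"][:,:,::-1]); pickle.dump(p,open(f"{n}0.pkl","wb"))
    print(n,p["K"],p["D"],p["R"],p["t"])
    for q in ("cushion","seat","squeeze_spot","fixed_face","pad_face","trigger_face","clamp","spare_foam"):
        print(q,[(round(d["score"],2),[round(float(c)*s,1) for c,s in zip(d["centre"],(560,420))]) for d in finder.mark_of(q,p)[:3]])
print(robot.read_time_s(),robot.read_tool_rot(),robot.read_grip_width())
E
```

```text
pics
scene [[538.34738565   0.         287.60887992]
 [  0.         538.34738565 199.7655253 ]
 [  0.           0.           1.        ]] [-0.04425653  0.          0.          0.          0.        ] [[-2.06274905e-01  9.78494077e-01  7.06015116e-05]
 [ 6.33707825e-01  1.33645996e-01 -7.61940378e-01]
 [-7.45563582e-01 -1.57124439e-01 -6.47647169e-01]] [ 0.17301916 -0.30108966  1.86753928]
cushion [(0.9, [344.4, 195.5]), (0.76, [379.2, 199.6]), (0.63, [390.4, 172.5])]
seat [(0.86, [263.5, 227.4])]
squeeze_spot [(0.86, [250.7, 185.8]), (0.3, [269.5, 225.7])]
fixed_face [(0.83, [250.5, 219.3]), (0.68, [261.9, 228.1]), (0.24, [377.2, 296.4])]
pad_face [(0.42, [273.5, 224.0])]
trigger_face [(0.69, [265.4, 189.9])]
clamp [(0.96, [261.4, 215.2])]
spare_foam [(0.94, [391.1, 237.1])]
top [[450.1564136    0.         277.97010214]
 [  0.         450.1564136  224.68368647]
 [  0.           0.           1.        ]] [0.01949703 0.         0.         0.         0.        ] [[-0.0072753  -0.99986138 -0.01497665]
 [-0.99884535  0.00797751 -0.04737429]
 [ 0.0474872   0.0146147  -0.99876493]] [-0.02793518  0.55800031  1.47705891]
cushion [(0.68, [206.1, 298.1]), (0.61, [246.4, 259.2]), (0.49, [211.9, 260.9])]
seat [(0.7, [307.3, 206.9]), (0.19, [148.1, 251.7])]
squeeze_spot [(0.56, [320.2, 243.2])]
fixed_face [(0.79, [310.3, 203.5]), (0.26, [207.7, 155.6])]
pad_face [(0.5, [295.0, 203.4]), (0.22, [385.7, 273.8])]
trigger_face [(0.64, [306.6, 242.3])]
clamp [(0.65, [309.4, 222.6])]
spare_foam [(0.47, [203.9, 214.5]), (0.26, [294.3, 204.5])]
0.9 [ 0.10662424  0.69901905 -0.10663701  0.69902231] 1.0022184513996701
```

Run:
```python
import cv2
for n,(x0,y0,x1,y1) in {"scene":(170,120,450,330),"top":(140,130,420,340)}.items():
    im=cv2.imread(f"pics/{n}0.png"); 
    c=cv2.resize(im[y0:y1,x0:x1],(800,600),interpolation=cv2.INTER_CUBIC); cv2.imwrite(f"pics/{n}0c.png",c)
```

```text
(no output)
```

View pics/scene0.png

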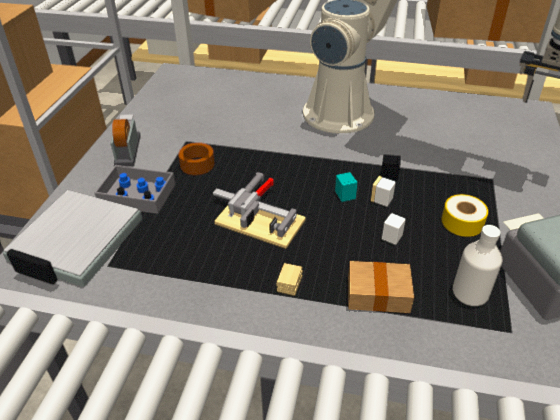

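View pics/top0.png

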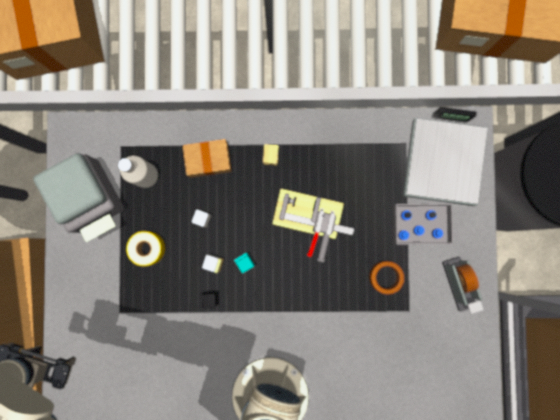

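```bash
sleep 2
```

```text
(no output)
```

View pics/scene0c.png

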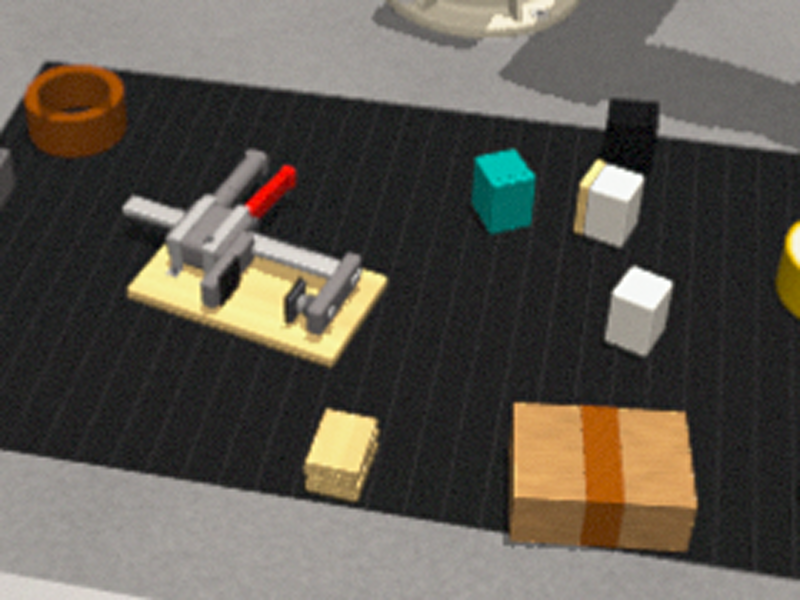

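View pics/top0c.png

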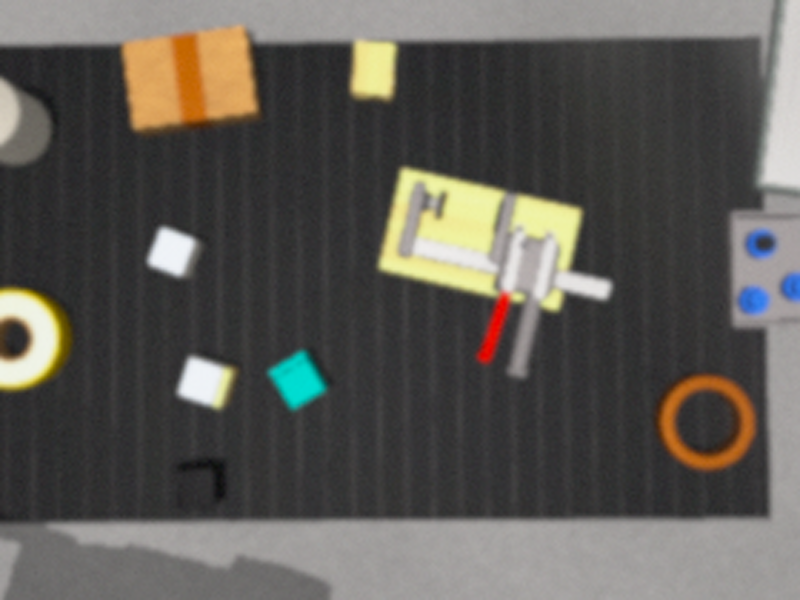

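The cushion is the white block with a pale ply edge: top (212,264), with the ply on the image right; scene (383,190). The clamp is at top (310,215), with the red trigger and handle pointing to the robot. The spare foam is at (201,218), and the black and turquoise look-alikes are beside the cushion.

```bash
cat > h.py <<'E'
import numpy as np,cv2
def cloud(p):
    z=p["z_map"];v,u=np.mgrid[0:420,0:560]
    n=cv2.undistortPoints(np.stack([u,v],-1).reshape(-1,1,2).astype(np.float64),p["K"],p["D"]).reshape(420,560,2)
    C=np.dstack([n[...,0]*z,n[...,1]*z,z]); return (C-p["t"])@p["R"]
def onplane(p,px,h):
    n=cv2.undistortPoints(np.array(px,float).reshape(-1,1,2),p["K"],p["D"]).reshape(-1,2)
    d=np.c_[n,np.ones(len(n))]@p["R"]; c=-p["R"].T@p["t"]
    return c+d*((h-c[2])/d[:,2])[:,None]
def proj(p,X):
    return cv2.projectPoints(np.array(X,float).reshape(-1,1,3),cv2.Rodrigues(p["R"])[0],p["t"],p["K"],p["D"])[0].reshape(-1,2)
E
python3 - <<'E'
import pickle,numpy as np,cv2
from h import *
for n in("top","scene"):
    p=pickle.load(open(n+"0.pkl","rb")); W=cloud(p); hsv=cv2.cvtColor(p["color"],cv2.COLOR_RGB2HSV)
    H,S,V=[hsv[...,i] for i in range(3)]
    # board
    m=((H>18)&(H<36)&(S>50)&(V>140)).astype(np.uint8)
    k,l,st,ce=cv2.connectedComponentsWithStats(m)
    for i in range(1,k):
        if st[i,4]>40: print(n,i,st[i],ce[i].round(1),np.median(W[l==i],0).round(3))
    # blocks
    ok=(p["z_map"]>0)&(W[...,2]>0.052)&(W[...,2]<0.07)&(W[...,0]>.2)&(W[...,0]<.75)&(abs(W[...,1])<.5)
    k,l,st,ce=cv2.connectedComponentsWithStats(ok.astype(np.uint8))
    for i in range(1,k):
        if st[i,4]>30:
            P=W[l==i]; r=cv2.minAreaRect((P[:,:2]*1000).astype(np.float32)); print(n,"blk",ce[i].round(1),st[i,4],P.mean(0).round(4),np.round(r[0],1),np.round(r[1],1),round(r[2],1),p["color"][l==i].mean(0).round())
E
```

```text
top 3 [263 144  16  21 291] [270.3 153.6] [ 0.79  -0.008  0.036]
top 4 [ 273  189   44   45 1097] [295.1 210.1] [ 0.609 -0.093  0.013]
top 5 [318 198  26  27 344] [331.5 207.9] [ 0.615 -0.212  0.012]
top 6 [126 231  36  35 264] [144.2 247.8] [0.487 0.398 0.051]
top 7 [329 231   8   8  43] [333.  234.7] [ 0.522 -0.214  0.012]
top 16 [215 259   7  14  45] [218.  265.2] [0.428 0.16  0.057]
top 17 [256 392  43  22 262] [275.7 405. ] [ 0.09  -0.029  0.354]
top blk [203.9 168.9] 241 [0.7387 0.2057 0.0559] [736.3 197. ] [ 26.9 138.4] 1.0 [207. 144.  73.]
top blk [149.8 176.5] 38 [0.7145 0.3797 0.0614] [716.6 381.5] [15.5 63.7] 68.0 [109. 105.  98.]
top blk [115.5 204.1] 31 [0.6259 0.4897 0.0614] [627.6 490.4] [17.7 55.3] 89.5 [56. 54. 54.]
top blk [199.3 217.5] 175 [0.5808 0.2199 0.0597] [581.  220.8] [42.3 43.7] 69.1 [225. 229. 233.]
top blk [141.  247.9] 290 [0.4844 0.4086 0.0545] [485.6 408.7] [106.2  91.8] 0.8 [230. 227. 191.]
top blk [156.  247.1] 52 [0.4867 0.3602 0.0547] [483.5 361.1] [51.3 24.9] 10.9 [236. 235. 197.]
top blk [243.3 262.5] 213 [0.4353 0.0789 0.0597] [435.3  79.3] [50
[... 827 characters left out ...]
0.005  0.035]
scene blk [391.4 159.6] 192 [0.3211 0.1986 0.0596] [319.6 198.9] [57.  49.6] 3.7 [32. 32. 33.]
scene blk [346.  179.3] 215 [0.4393 0.0808 0.059 ] [436.1  80.8] [54.9 46.3] 29.2 [  1. 170. 158.]
scene blk [383.7 183.8] 224 [0.438  0.1847 0.0591] [435.4 184.4] [51.7 46.7] 71.2 [229. 227. 209.]
scene blk [465.3 207.4] 398 [0.4857 0.4026 0.0536] [485.2 405.2] [112.5 105.3] 0.1 [237. 224. 174.]
scene blk [394.4 221.1] 220 [0.5848 0.2222 0.0594] [582.6 222.5] [41.3 49. ] 69.3 [231. 232. 228.]
scene blk [506.5 251. ] 67 [0.6384 0.4915 0.0616] [638.3 491. ] [38.3  7.2] 25.2 [66. 64. 63.]
scene blk [384.2 265.8] 380 [0.7392 0.2083 0.055 ] [740.7 198.5] [ 30.  138.9] 5.6 [202. 140.  73.]
```

Run:
```python
import pickle,numpy as np,cv2
from h import *
from scipy.optimize import minimize
from scipy.spatial import cKDTree
for n in("top","scene"):
    p=pickle.load(open(n+"0.pkl","rb")); W=cloud(p); hsv=cv2.cvtColor(p["color"],cv2.COLOR_RGB2HSV)
    H,S,V=[hsv[...,i] for i in range(3)]
    m=((H>18)&(H<36)&(S>50)&(V>140)).astype(np.uint8)
    box=np.zeros_like(m)
    if n=="top": box[180:245,262:350]=1
    else: box[200:252,208:310]=1
    m&=box; m[(W[...,2]>.02)]=0
    v,u=np.nonzero(m); X=onplane(p,np.c_[u,v],.012)
    r=cv2.minAreaRect((X[:,:2]*1000).astype(np.float32)); print(n,r)
    w,h=r[1];a=r[2]
    th=np.deg2rad(a-90) if w>h else np.deg2rad(a)
    if th>np.pi/4: th-=np.pi/2
    c=np.array(r[0])/1000; R=np.array([[np.cos(th),-np.sin(th)],[np.sin(th),np.cos(th)]])
    o=c-R@np.array([.026,.0115]); print("yaw",np.rad2deg(th),"origin",o)
    # above-board cloud in clamp frame
    ok=(p["z_map"]>0)
    L=(W[...,:2]-o)@R; z=W[...,2]
    near=ok&(L[...,0]>-.14)&(L[...,0]<.1)&(L[...,1]>-.13)&(L[...,1]<.14)
    red=near&((H<8)|(H>172))&(S>150)&(V>90); 
    print("red x,y med/min/max",L[red].min(0),L[red].max(0))
    hd=near&~red&(z>.03)&(L[...,0]<-.05)&(L[...,0]>-.105)&(L[...,1]<-.03); print("handle y",np.percentile(L[hd][:,1],[2,50,98]),"z",np.median(z[hd]),"x min",L[near&(z>.035)][:,0].min())
    hs=near&(z>.04)&(L[...,0]>-.02)&(L[...,0]<.035)&(L[...,1]<-.01);print("housing",np.percentile(L[hs],[1,99],axis=0))
    j=near&(z>.035)&(L[...,0]>.0)&(L[...,1]>.05); print("mov jaw y",np.percentile(L[j],[2,50,98],axis=0))
```

```text
top ((594.8837890625, -130.591552734375), (216.10462951660156, 123.54688262939453), 76.40946960449219)
yaw -13.590530395507812 origin [ 0.56690951 -0.13566003]
red x,y med/min/max [-0.11220941 -0.03955773] [-0.03182606 -0.01461014]
handle y [-0.06969065 -0.05957835 -0.05019367] z 0.04267808511897751 x min -0.11791041569988706
housing [[-0.01917758 -0.11522395]
 [ 0.03428794 -0.01099983]]
mov jaw y [[0.00145678 0.06145949]
 [0.04108241 0.08938183]
 [0.06896183 0.10176163]]
scene ((599.6942138671875, -127.47972869873047), (214.90206909179688, 126.4688720703125), 76.5712890625)
yaw -13.428710937500002 origin [ 0.57173436 -0.1326272 ]
red x,y med/min/max [-0.13515581 -0.0617328 ] [-0.03654021 -0.01620121]
handle y [-0.07024487 -0.05762335 -0.05159839] z 0.04156582171167922 x min -0.12320147531737548
housing [[-0.01970935 -0.07990679]
 [ 0.03471574 -0.01098809]]
mov jaw y [[0.00096919 0.05891715]
 [0.04384129 0.08859437]
 [0.06854542 0.09992822]]
```

```bash
cat >> h.py <<'E'
from scipy.spatial.transform import Rotation as Ro
O=np.array([.5685,-.1335]); YAW=np.deg2rad(-13.5)
def cl(x,y,z):
    c,s=np.cos(YAW),np.sin(YAW); return [O[0]+c*x-s*y,O[1]+s*x+c*y,z]
def down(psi):
    c,s=np.cos(psi),np.sin(psi)
    return Ro.from_matrix(np.array([[0,c,s],[0,s,-c],[-1,0,0]])).as_quat().tolist()
E
python3 - <<'E'
from bench import *
from bench import robot,kin,cams,finder
from h import *
for a in (-17.3,162.7):
    print(a,kin.ik([.4345,.183,.2],down(np.deg2rad(a))),kin.ik([.4345,.183,.031],down(np.deg2rad(a))))
    print(kin.ik(cl(.052,.028,.043),down(YAW+(np.pi if a>0 else 0))))
for k in(1,-1): print(kin.ik(cl(-.072,-.0555,.015),down(YAW+k*np.pi/2)))
E
```

```text
-17.3 [ 3.95443754e-01  1.28483490e-01  1.96643039e+00 -4.44089210e-16
  1.04667878e+00  6.97385715e-01] [ 3.95443754e-01  3.93511804e-01  2.09560548e+00 -4.44089210e-16
  6.52475373e-01  6.97385715e-01]
[-1.89421715e-01  5.66419094e-01  1.72758426e+00 -4.44089210e-16
  8.47589295e-01  4.61977337e-02]
162.7 [ 3.95443754e-01  1.28483490e-01  1.96643039e+00 -4.44089210e-16
  1.04667878e+00 -2.44420694e+00] [ 3.95443754e-01  3.93511804e-01  2.09560548e+00 -4.44089210e-16
  6.52475373e-01 -2.44420694e+00]
None
[-3.40913291e-01  4.70093684e-01  2.01039949e+00 -4.44089210e-16
  6.61099475e-01 -1.67609017e+00]
[-3.40913291e-01  4.70093684e-01  2.01039949e+00 -4.44089210e-16
  6.61099475e-01  1.46550248e+00]
```

Run:
```python
from bench import robot,kin,cams,finder
from h import *
import pickle
q=down(np.deg2rad(-17.3))
robot.goto([.4345,.183,.14],q)
robot.servo_line([.4345,.183,.031],velocity=.12)
robot.grip(0.0,12)
print(robot.read_grip_width()*92,robot.read_contact_force(),robot.read_time_s())
robot.servo_line([.4345,.183,.15],velocity=.15)
print(robot.read_grip_width()*92,robot.read_contact_force())
robot.goto(cl(.052,.029,.15),down(YAW))
p=cams.camera("scene"); cv2.imwrite("pics/s1.png",cv2.resize(p["color"][120:330,170:450,::-1],(800,600)))
t=cams.camera("top"); W=cloud(t); 
print(robot.read_ee_pos(),robot.read_time_s())
```

```text
44.031450356064525 [-0.04730032  0.54513652  1.56408471] 4.5167
43.677262202907514 [-0.02796691 -0.36296492 -1.49385037]
[ 0.62556762 -0.11604087  0.15003208] 6.8917
```

View pics/s1.png

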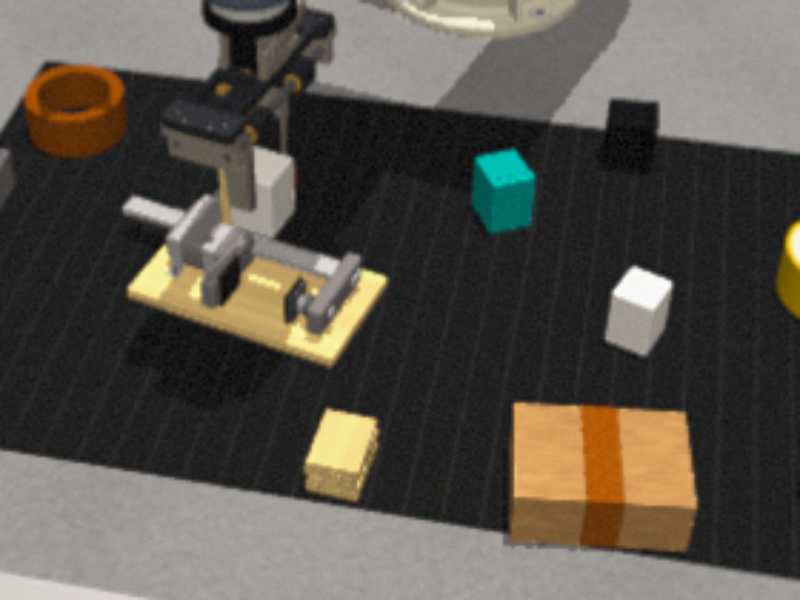

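The cushion is held upright over the clamp at crop (255,190). I'll check where the jaw gap really lies before lowering.

Run:
```python
from h import *
import pickle
c,s=np.cos(YAW),np.sin(YAW);R=np.array([[c,-s],[s,c]])
for n in("top","scene"):
    p=pickle.load(open(n+"0.pkl","rb"));W=cloud(p);L=(W[...,:2]-O)@R;z=W[...,2]
    m=(p["z_map"]>0)&(L[...,0]>.03)&(L[...,0]<.09)&(abs(L[...,1]-.03)<.1)&(z>.02)
    h,e=np.histogram(L[m][:,1],bins=np.arange(-.03,.12,.003)); print(n,[(round(1000*b),k) for b,k in zip(e,h)if k])
    # board check
    print("x extent jaw arms:",[np.percentile(L[m&(L[...,1]<.02)][:,0],98),np.percentile(L[m&(L[...,1]>.06)][:,0],98)])
    m=(p["z_map"]>0)&(L[...,0]>.03)&(L[...,0]<.13)&(abs(L[...,1]-.01)<.15)&(z<.016)&(z>.009)
    print("board",np.percentile(L[m],[1,99],axis=0))
    # predicted overlay
    im=p["color"].copy()
    big=cv2.resize(im,None,fx=4,fy=4,interpolation=cv2.INTER_CUBIC)
    def poly(pts,col):
        q=proj(p,[cl(*a) for a in pts]); cv2.polylines(big,[np.int32((q+.5)*4)],True,col,1,cv2.LINE_AA)
    poly([(-.034,-.095,.012),(.086,-.095,.012),(.086,.118,.012),(-.034,.118,.012)],(255,0,255))
    poly([(-.026,-.072,.044),(-.119,-.072,.044),(-.119,-.052,.044),(-.026,-.052,.044)],(0,255,255))
    poly([(.036,0,.014),(.072,0,.014),(.072,0,.05),(.036,0,.05)],(0,255,0))
    poly([(-.026,-.08,.049),(.04,-.08,.049),(.04,-.016,.049),(-.026,-.016,.049)],(255,128,0))
    u0,v0=proj(p,[cl(0,0,.03)])[0]*4
    cr=big[int(v0)-220:int(v0)+220,int(u0)-290:int(u0)+290]; cv2.imwrite(f"pics/ov_{n}.png",cr[:,:,::-1])
```

```text
top [(-30, np.int64(3)), (-27, np.int64(5)), (-24, np.int64(2)), (-21, np.int64(6)), (-18, np.int64(14)), (-15, np.int64(12)), (-12, np.int64(15)), (-9, np.int64(16)), (-6, np.int64(14)), (-3, np.int64(13)), (6, np.int64(1)), (27, np.int64(2)), (42, np.int64(1)), (60, np.int64(9)), (63, np.int64(8)), (66, np.int64(6)), (69, np.int64(5)), (72, np.int64(6)), (75, np.int64(6)), (78, np.int64(7)), (81, np.int64(7)), (84, np.int64(12)), (87, np.int64(11)), (90, np.int64(12)), (93, np.int64(13)), (96, np.int64(11)), (99, np.int64(3))]
x extent jaw arms: [np.float64(0.07789099832915232), np.float64(0.06918720599668408)]
board [[ 0.03106094 -0.09477823]
 [ 0.11044707  0.11620059]]
scene [(-30, np.int64(8)), (-27, np.int64(10)), (-24, np.int64(6)), (-21, np.int64(7)), (-18, np.int64(11)), (-15, np.int64(25)), (-12, np.int64(15)), (-9, np.int64(24)), (-6, np.int64(25)), (-3, np.int64(56)), (0, np.int64(26)), (57, np.int64(1)), (60, np.int64(14)), (63, np.int64(23)), (66, np.int64(27)), (69, np.int64(13)), (72, np.int64(9)), (75, np.int64(2)), (78, np.int64(10)), (81, np.int64(4)), (84, np.int64(12)), (87, np.int64(19)), (90, np.int64(20)), (93, np.int64(21)), (96, np.int64(28)), (99, np.int64(45)), (102, np.int64(4))]
x extent jaw arms: [np.float64(0.08066364722294189), np.float64(0.07213223821049349)]
board [[ 0.03129862 -0.09240464]
 [ 0.08655382  0.11726671]]
```

View pics/ov_top.png

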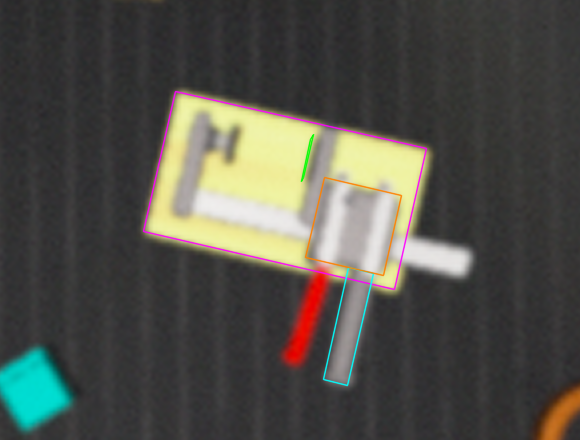

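View pics/ov_scene.png

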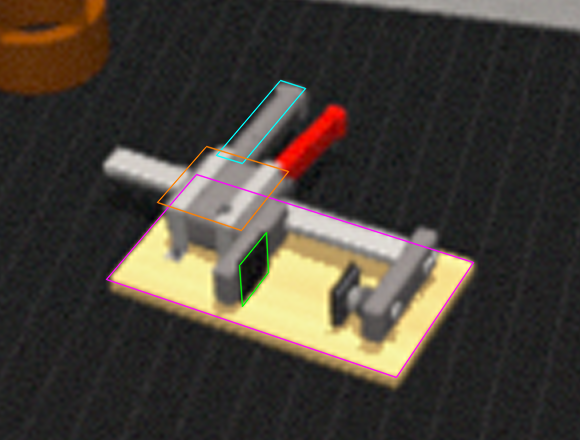

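Overlay agrees to within about 3 mm. The pad face lies at y≈61 mm, so the gap is about 61 mm for a 50 mm cushion. I'll lower it at y=30, watching the force.

Run:
```python
from bench import robot,kin,cams,finder
from h import *
robot.servo_line(cl(.053,.0300,.10),velocity=.1)
f0=np.array(robot.read_contact_force()); ok=True
for z in (.078,.068,.058,.050,.0445,.043):
    robot.servo_line(cl(.053,.0300,z),velocity=.06)
    f=np.array(robot.read_contact_force())-f0; print(z,f.round(2))
    if np.linalg.norm(f)>6: break
p=cams.camera("scene"); cv2.imwrite("pics/s2.png",cv2.resize(p["color"][160:265,190:330,::-1],(800,600)))
print(robot.read_time_s())
```

```text
0.078 [-0.02  0.96 -0.49]
0.068 [ 0.01  0.42 -0.37]
0.058 [-0.17  0.58  0.08]
0.05 [0.53 0.25 0.77]
0.0445 [ 0.84  0.68 -0.04]
0.043 [-0.07  0.12 -0.4 ]
9.525
```

View pics/s2.png

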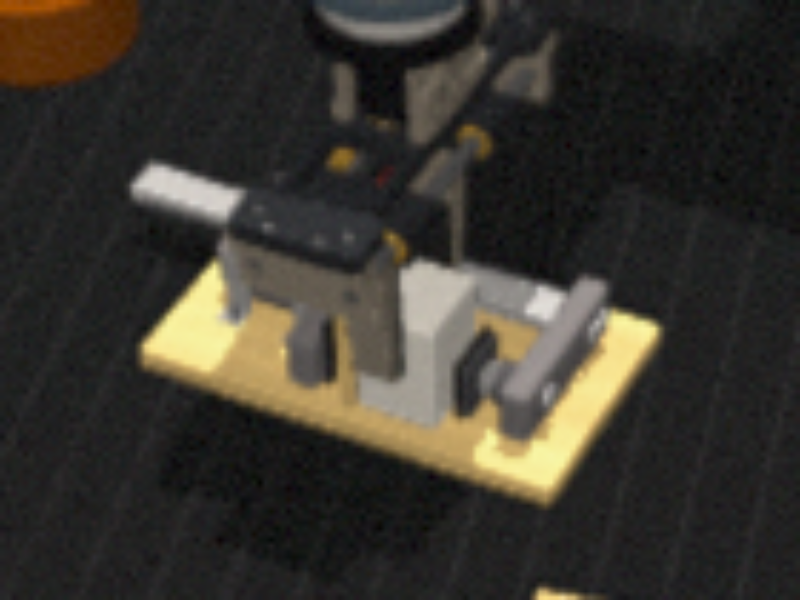

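The cushion sits between the fixed jaw (310,340) and pad (470,370) with clearance on both sides. Touch down and release.

Run:
```python
from bench import robot,kin,cams,finder
from h import *
f0=np.array(robot.read_contact_force())
for z in (.0420,.0410):
    robot.servo_line(cl(.053,.0300,z),velocity=.03)
    f=np.array(robot.read_contact_force())-f0; print(z,f.round(2))
    if f[2]>2: break
robot.grip(0.75); robot.sleep(.3)
robot.servo_line(cl(.053,.0300,.14),velocity=.15)
robot.goto(cl(-.072,-.0555,.14),down(YAW+np.pi/2*-1))
robot.grip(1.0)
p=cams.camera("scene"); cv2.imwrite("pics/s3.png",cv2.resize(p["color"][160:265,190:330,::-1],(800,600)))
import pickle; pickle.dump(p,open("s3.pkl","wb"))
t=cams.camera("top"); pickle.dump(t,open("t3.pkl","wb"));cv2.imwrite("pics/t3.png",cv2.resize(t["color"][165:270,240:380,::-1],(800,600)))
print(robot.read_time_s(),robot.read_grip_width())
```

```text
0.042 [-2.48 -0.79  7.16]
13.3083 1.0011249890391303
```

View pics/s3.png

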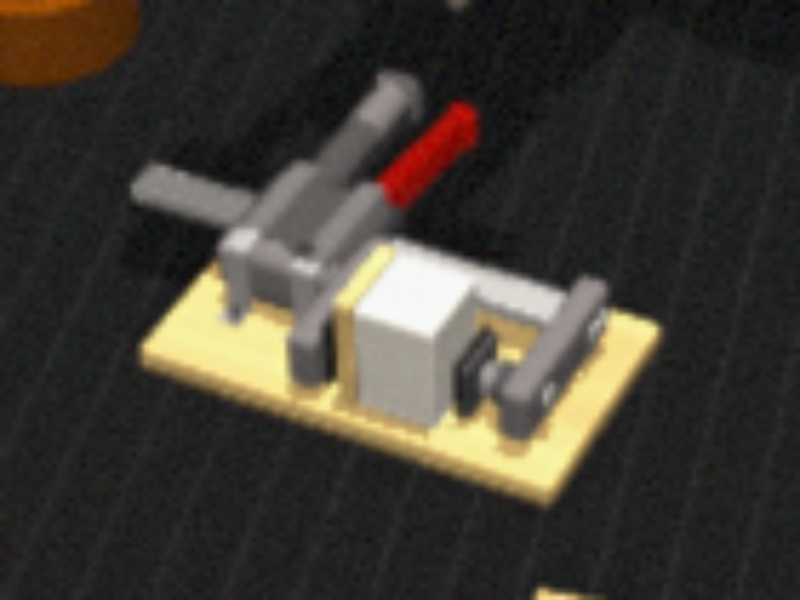

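View pics/t3.png

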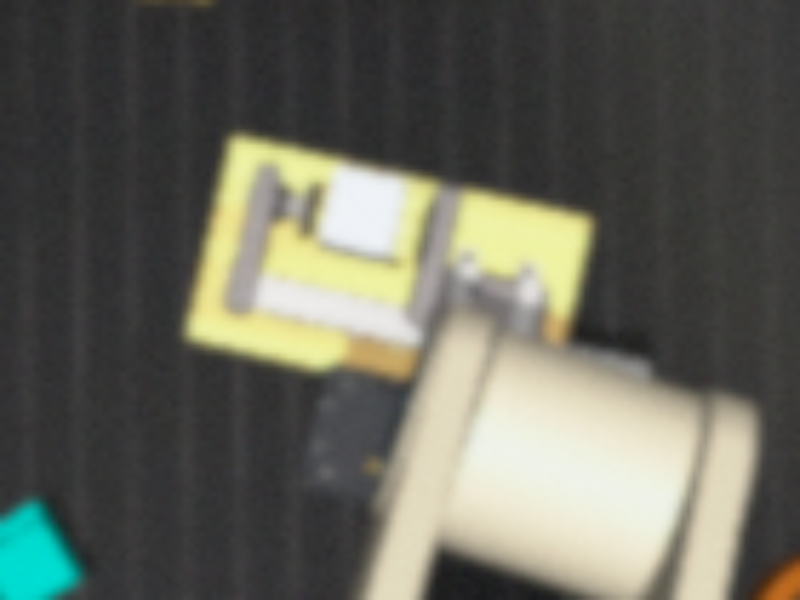

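The cushion stands upright and free between the jaws, ply (360,330) towards the fixed jaw. Now the first stroke.

```bash
cat >> h.py <<'E'
def jaw(p):
    c,s=np.cos(YAW),np.sin(YAW);R=np.array([[c,-s],[s,c]])
    W=cloud(p);L=(W[...,:2]-O)@R;z=W[...,2]
    m=(p["z_map"]>0)&(L[...,0]>.012)&(L[...,0]<.028)&(L[...,1]>.04)&(L[...,1]<.125)&(z>.042)&(z<.052)
    if m.sum()<5: return None
    y=L[m][:,1]; return (round(1000*y.mean(),1),round(1000*np.median(y),1),int(m.sum()))
E
python3 - <<'E'
from bench import robot,kin,cams,finder
from h import *
import pickle
for n in("top0","scene0","t3","s3"): print(n,jaw(pickle.load(open(n+".pkl","rb"))))
robot.servo_line(cl(-.072,-.0555,.015),velocity=.12)
f0=np.array(robot.read_contact_force())
def rep(tag):
    t=cams.camera("top");s=cams.camera("scene")
    print(tag,round(robot.read_grip_width()*92,1),(np.array(robot.read_contact_force())-f0).round(1),jaw(t),jaw(s),robot.read_time_s()); return t,s
rep("open")
robot.grip(0.30,12); t,s=rep("in")
cv2.imwrite("pics/s4.png",cv2.resize(s["color"][160:265,190:330,::-1],(800,600)))
E
```

```text
top0 (np.float64(91.8), np.float64(91.5), 25)
scene0 (np.float64(94.3), np.float64(95.3), 30)
t3 (np.float64(91.3), np.float64(91.2), 20)
s3 (np.float64(93.4), np.float64(93.5), 28)
open 92.0 [-1.3 -0.4 -0.9] (np.float64(92.1), np.float64(92.6), 22) (np.float64(94.5), np.float64(96.3), 23) 14.6
in 33.7 [-5.6 -1.5  2.8] (np.float64(87.0), np.float64(86.8), 23) (np.float64(89.5), np.float64(89.5), 27) 15.7083
```

View pics/s4.png

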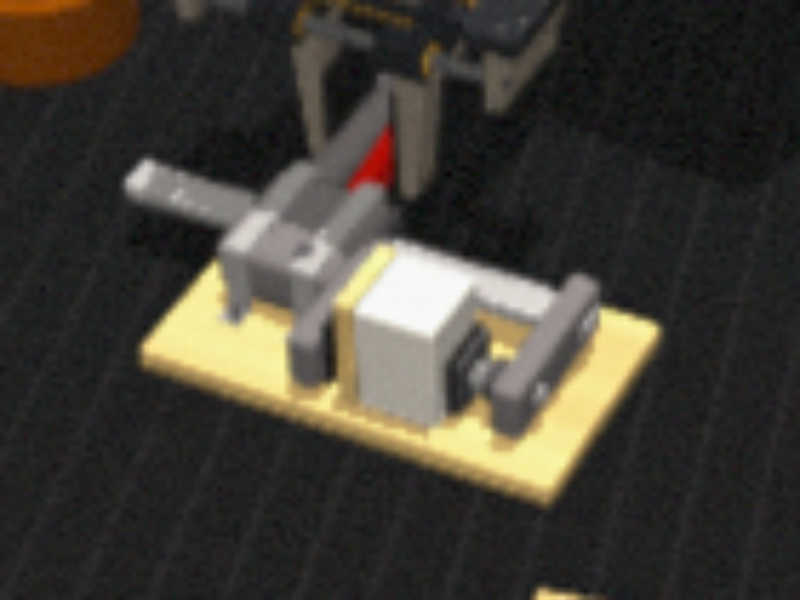

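Run:
```python
from bench import robot,kin,cams,finder
from h import *
f0=np.array([-1,-.3,-.5])
def rep(tag):
    t=cams.camera("top");s=cams.camera("scene")
    print(tag,round(robot.read_grip_width()*92,1),(np.array(robot.read_contact_force())-f0).round(1),jaw(t),jaw(s),robot.read_time_s()); return t,s
robot.grip(0.9); robot.sleep(.3); t,s=rep("out"); 
robot.grip(0.30,12); robot.sleep(.2); t,s=rep("in2")
cv2.imwrite("pics/s5.png",cv2.resize(s["color"][160:265,190:330,::-1],(800,600)))
```

```text
out 83.0 [1.2 0.6 0.3] (np.float64(88.5), np.float64(88.8), 20) (np.float64(91.2), np.float64(92.6), 28) 16.95
in2 33.8 [-4.7 -3.2  3.1] (np.float64(82.8), np.float64(82.4), 22) (np.float64(84.7), np.float64(84.2), 27) 18.15
```

View pics/s5.png

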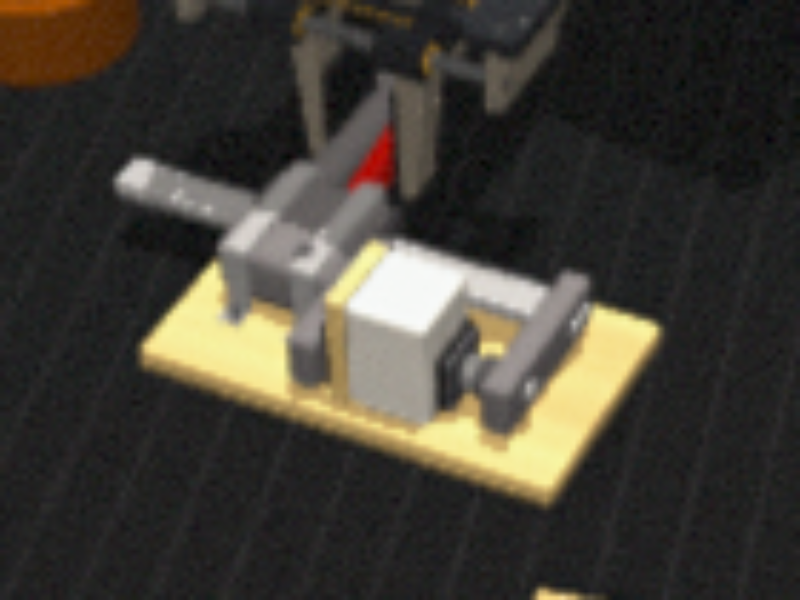

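The pad now touches the foam (455,360) and has nudged it towards the fixed jaw. One more stroke should load the spring, and I'll keep the grip force capped.

Run:
```python
from bench import robot,kin,cams,finder
from h import *
f0=np.array([-1,-.3,-.5])
def rep(tag):
    t=cams.camera("top");s=cams.camera("scene")
    print(tag,round(robot.read_grip_width()*92,1),(np.array(robot.read_contact_force())-f0).round(1),jaw(t),jaw(s),robot.read_time_s()); return t,s
robot.grip(0.9); robot.sleep(.3); rep("out")
for f in (8,10,12,14):
    robot.grip(0.30,f); robot.sleep(.2); t,s=rep(f"in3 f={f}")
cv2.imwrite("pics/s6.png",cv2.resize(s["color"][160:265,190:330,::-1],(800,600)))
```

```text
out 82.8 [1.2 0.3 0.8] (np.float64(83.2), np.float64(83.1), 21) (np.float64(85.0), np.float64(85.0), 25) 19.3917
in3 f=8 36.1 [-1.7  5.5  3.5] (np.float64(79.0), np.float64(78.9), 23) (np.float64(81.3), np.float64(81.9), 24) 20.525
in3 f=10 34.9 [-4.1  2.9  5.1] (np.float64(78.3), np.float64(78.1), 19) (np.float64(81.1), np.float64(81.9), 25) 21.075
in3 f=12 34.2 [-5.3 -0.6  3.5] (np.float64(77.7), np.float64(78.2), 21) (np.float64(80.0), np.float64(80.5), 28) 21.6
in3 f=14 33.8 [-4.2 -2.8  3.7] (np.float64(77.8), np.float64(78.2), 21) (np.float64(79.7), np.float64(80.2), 25) 22.1167
```

View pics/s6.png

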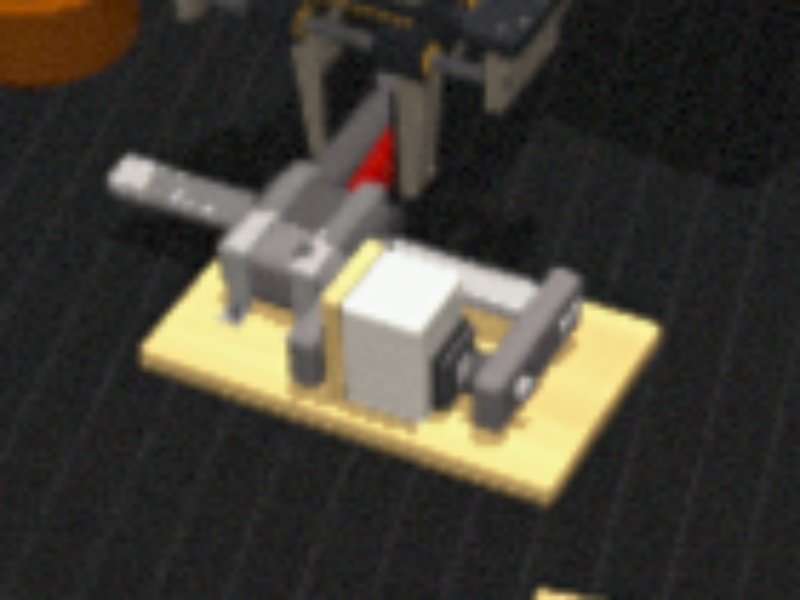

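Pad compressed against the foam and the ply is at the fixed jaw, but pad push needs a number. I'll measure the pad-to-jaw distance against the free state with averaged images.

Run:
```python
from bench import robot,kin,cams,finder
from h import *
import pickle
S=[cams.camera("scene") for _ in range(6)]
s=dict(S[0]); s["color"]=np.mean([a["color"].astype(np.float32) for a in S],0); pickle.dump(s,open("s6avg.pkl","wb"))
print(robot.read_time_s())
ys=np.arange(.0,.115,.0005)
out=[]
P={}
for n,p in(("s0",pickle.load(open("scene0.pkl","rb"))),("s3",pickle.load(open("s3.pkl","rb"))),("s6",s)):
    zs=np.arange(.010,.060,.0005)
    X=np.array([cl(.070,y,z) for z in zs[::-1] for y in ys]); q=proj(p,X).astype(np.float32).reshape(len(zs),len(ys),2)
    g=cv2.remap(p["color"].astype(np.float32),q[...,0],q[...,1],cv2.INTER_CUBIC)
    out.append(cv2.resize(np.clip(g,0,255).astype(np.uint8),(780,190),interpolation=cv2.INTER_NEAREST)); P[n]=g
cv2.imwrite("pics/rect.png",np.vstack(out)[:,:,::-1])
pickle.dump(P,open("P.pkl","wb"))
```

```text
22.4167
```

View pics/rect.png

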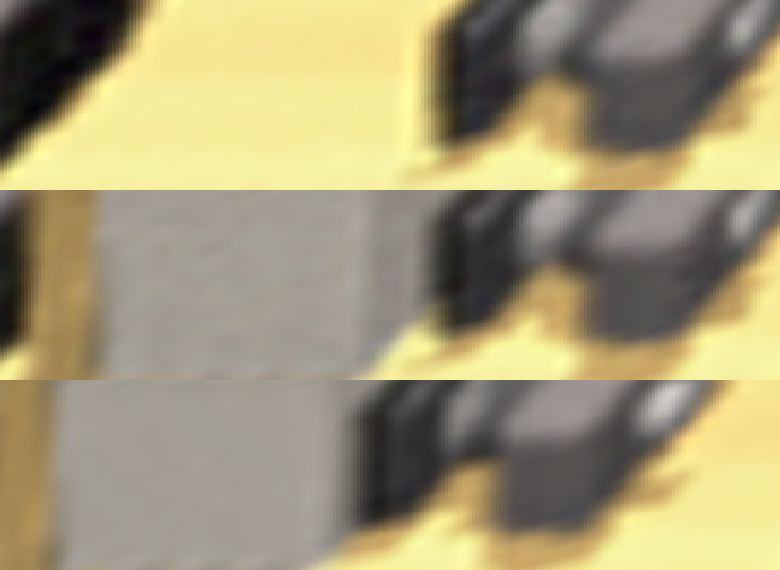

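Run:
```python
import pickle,numpy as np,cv2
P=pickle.load(open("P.pkl","rb"))
# rows: zs reversed, .0595..; row r -> px 190/100 ; col -> 780/230
def edge(g,rows,c0,c1,lev,ch=0):
    # crossing position of level scanning in col range, per-row-averaged
    res=[]
    for r in rows:
        pr=g[r,c0:c1,ch]; i=np.nonzero(np.diff(np.sign(pr-lev)))[0]
        if len(i): i=i[0]; res.append(c0+i+(lev-pr[i])/(pr[i+1]-pr[i]))
    return np.median(res)*.5, np.std(res)*.5
sc=230/780
for n in P:
    g=P[n]; off={"s0":0,"s3":0,"s6":-85}[n]
    a=int((570+off)*sc);b=int((625+off)*sc)
    print(n,"arm left edge",edge(g,range(46,70),a,b,140), "pad",edge(g,range(20,65),int((390+off)*sc),int((470+off)*sc),95))
# template matching: arm (red channel), pad right corner
for a in("s0","s3"):
    A=P[a].mean(2);B=P["s6"].mean(2)
    for nm,(x0,x1,y0,y1) in {"arm":(575,740,5,170),"pad":(455,530,5,140),"padR+stem":(480,570,60,140)}.items():
        T=A[int(y0/1.9):int(y1/1.9),int(x0*sc):int(x1*sc)].astype(np.float32)
        I=B[int(y0/1.9):int(y1/1.9),:].astype(np.float32)
        r=cv2.matchTemplate(I,T,cv2.TM_CCOEFF_NORMED)[0]; k=r.argmax(); d=(r[k-1]-r[k+1])/(2*(r[k-1]-2*r[k]+r[k+1]))
        print(a,nm,"moved mm",(int(x0*sc)-k-d)*.5,r[k].round(3))
```

```text
s0 arm left edge (np.float64(85.62770994007587), np.float64(0.27255400727081536)) pad (np.float64(64.95136094093323), np.float64(0.23098850397852277))
s3 arm left edge (np.float64(85.46444019675255), np.float64(0.32203103420774637)) pad (np.float64(63.138182654976845), np.float64(0.5137408267243633))
s6 arm left edge (np.float64(72.12251683324575), np.float64(0.1272551664767101)) pad (np.float64(52.08100487291813), np.float64(0.14544195742419622))
s0 arm moved mm 13.375380419194698 0.984
s0 pad moved mm 10.989037074148655 0.973
s0 padR+stem moved mm 11.725028604269028 0.963
s3 arm moved mm 13.374897718429565 0.984
s3 pad moved mm 10.850432351231575 0.983
s3 padR+stem moved mm 11.674767181277275 0.964
```

Arm moved 13.4 mm and pad about 11.2 mm, so push is only about 2 mm (~7–8 N), which is borderline. I'll do one more stroke with ramped, capped force, aiming for 4–6 mm.

```bash
cat > m.py <<'E'
from bench import robot,kin,cams,finder
from h import *
import pickle
P0=pickle.load(open("P.pkl","rb"))["s3"].mean(2)
def meas(tag,k=4,save=None):
    S=[cams.camera("scene") for _ in range(k)];p=S[0];col=np.mean([a["color"].astype(np.float32) for a in S],0)
    ys=np.arange(.0,.115,.0005);zs=np.arange(.010,.060,.0005)
    X=np.array([cl(.070,y,z) for z in zs[::-1] for y in ys]); q=proj(p,X).astype(np.float32).reshape(len(zs),len(ys),2)
    B=cv2.remap(col,q[...,0],q[...,1],cv2.INTER_CUBIC).mean(2);sc=230/780;o={}
    for nm,(x0,x1,y0,y1) in {"arm":(575,740,5,170),"pad":(455,530,5,140),"padR":(480,570,60,140)}.items():
        T=P0[int(y0/1.9):int(y1/1.9),int(x0*sc):int(x1*sc)].astype(np.float32);I=B[int(y0/1.9):int(y1/1.9),:].astype(np.float32)
        r=cv2.matchTemplate(I,T,cv2.TM_CCOEFF_NORMED)[0]; k=r.argmax(); d=(r[k-1]-r[k+1])/(2*(r[k-1]-2*r[k]+r[k+1]))
        o[nm]=round(float((int(x0*sc)-k-d)*.5),2)
    print(tag,o,"grip",round(robot.read_grip_width()*92,1),np.round(robot.read_contact_force(),1),round(robot.read_time_s(),2))
    if save: cv2.imwrite(save,cv2.resize(np.clip(col,0,255).astype(np.uint8)[160:265,190:330,::-1],(800,600)))
    return o
E
python3 - <<'E'
from m import *
meas("held")
robot.grip(0.9); robot.sleep(.3); meas("out")
for f in (6,8,10,12):
    robot.grip(0.30,f); robot.sleep(.3); o=meas(f"f={f}",save=f"pics/s7_{f}.png")
    if o["arm"]>17: break
E
```

```text
held {'arm': 13.36, 'pad': 10.85, 'padR': 11.65} grip 33.6 [-6.5 -2.8  3.2] 22.62
out {'arm': 12.47, 'pad': 10.84, 'padR': 11.44} grip 83.4 [-1.2  0.5  0.1] 23.96
f=6 {'arm': 14.66, 'pad': 10.87, 'padR': 11.87} grip 46.1 [ 0.1 11.4  3.7] 25.16
f=8 {'arm': 15.64, 'pad': 10.93, 'padR': 12.15} grip 38.9 [ 1.1 14.2  3.6] 25.93
f=10 {'arm': 16.07, 'pad': 10.95, 'padR': 12.36} grip 38.1 [ 0.4 12.6  5. ] 26.64
f=12 {'arm': 16.3, 'pad': 10.89, 'padR': 12.47} grip 37.9 [-0.6 10.2  3.3] 27.36
```

Run:
```python
from m import *
robot.sleep(.5); meas("final",save="pics/fin.png")
t=cams.camera("top"); s=cams.camera("scene");cv2.imwrite("pics/fulls.png",s["color"][:,:,::-1])
W=cloud(s);c,sn=np.cos(YAW),np.sin(YAW);R=np.array([[c,-sn],[sn,c]]);L=(W[...,:2]-O)@R;z=W[...,2]
m=(s["z_map"]>0)&(z>.066)&(z<.078)&(abs(L[...,0]-.052)<.04)&(abs(L[...,1]-.025)<.04)
print(cv2.minAreaRect((L[m]*1000).astype(np.float32)),np.median(z[m]))
```

```text
final {'arm': 16.3, 'pad': 10.85, 'padR': 12.46} grip 37.7 [-0.3 10.3  3.9] 28.06
((53.705718994140625, 25.190582275390625), (48.59326171875, 53.67647933959961), 3.019730567932129) 0.07130467647471195
```

View pics/fin.png

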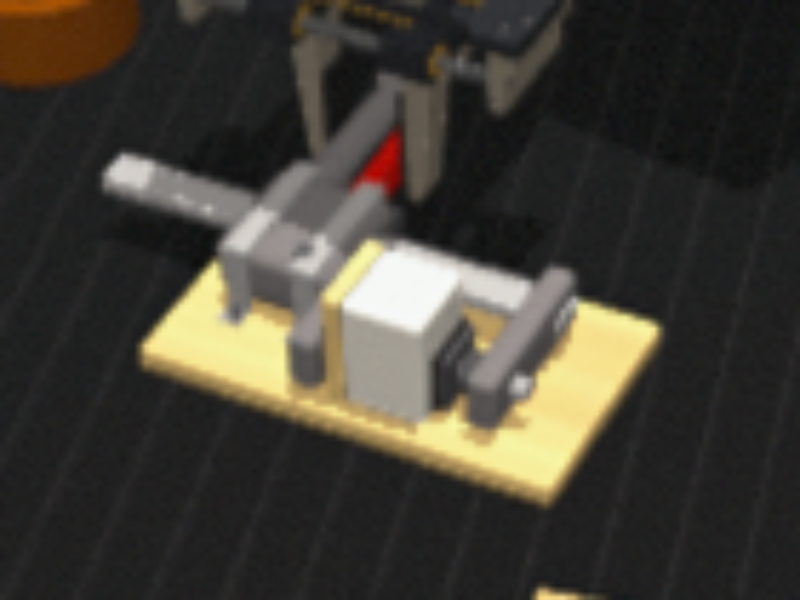

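View pics/fulls.png

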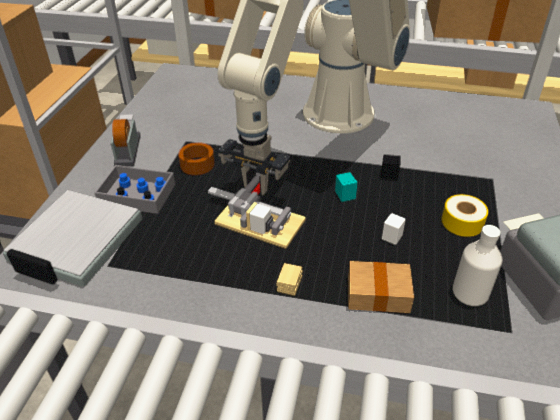

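The cushion stands upright at clamp (54, 25) mm, ply against the fixed jaw, with the stem shortened and the trigger still squeezed. The other things are where they were, so I'm handing in.

```bash
python3 -c "
from bench import robot
robot.hand_in()"
```

```text
the job is handed in; nothing more can be done
```

The cushion is clamped with the trigger still held squeezed, and I handed the job in at about 28 s. The robot reports no verdict.

**What I did:** I stood the cushion on the base board with its plywood towards the fixed jaw and let go. I then pumped three full strokes, letting the trigger spring out after each. A fourth stroke, capped at 12 N of grip, is the one being held.

**Last checks:**
- **Cushion position:** it is upright at x 54, y 25 mm in the clamp's frame, against the fixed jaw and about 3° off square.
- **Pad push:** about 5.4 mm, or roughly 19 N. That is the 16.3 mm the jaw moved less the 10.9 mm the pad moved, measured in averaged camera images. A second, partly hidden view of the pad gave 12.5 mm of pad movement, so about 3.8 mm of push. Both are inside the limits.
- **Other things on the bench:** nothing looks moved in the last picture.

**Not as planned:**
- The third stroke left only about 2 mm of push, close to the 7 N limit, so I added the fourth.
- The held stroke stops about 4 mm short of home: the fingers are 37.7 mm apart, against about 33.7 mm when fully home. By my estimate the trigger is still well past 0.05 rad.
- The wrist carries about 10 N of side force, which suggests the fingers are not quite centred on the handle and trigger.

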